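# Put the canister away in the box it is parked on

### The job

The rectangular steel canister is parked on the lid of the bamboo box and belongs inside it: lift it off, stand it on the bare tabletop and let go, then swing the lid up until it stands open by itself. Take the canister again by its two short ends and lower it into the long empty compartment, all the way to the floor before you let go, and leave the lid open. Keep the canister upright throughout, and leave the dish, the spool and the pencil cup where they are.

Things in the scene. Friction and masses are not known exactly. Their poses are not given: they have to be found in the camera images.
- canister: closed rectangular stainless steel canister, 38 mm (its x) by 60 mm (its y) by 44 mm high, about 0.16 kg, with a flush lid that does not come off; at the start it stands on the box's lid between two raised rails which leave 5 to 11 mm beyond its short ends, so there it can only be held across its 38 mm width. Origin: centre of its underside; z up
- box: bamboo box fixed to the table, 150 mm (x) by 146 mm (y), walls 8 mm thick and 58 mm high. Its front (-x) compartment is empty, 50 mm (x) by 130 mm (y) and 52 mm deep: too narrow for fingers on the canister's long sides, with room at its short ends. Its back (+x) compartment is full of thread spools. The lid is hinged along the back (+x) edge. Origin: centre of the underside; z up
- compartment (a point): centre of the floor of the empty front compartment, 6 mm above the table; axes as the box's
- clear_patch (a point): middle of a patch of bare tabletop, about 130 mm across, in front of the box; axes as the box's
- lid (a joint): lid angle: 0 shut, 1.57 standing upright, 1.9 at its stop leaning back. A stiff hinge: it stays where it is left. The lid is 150 by 150 mm, 8 mm thick, its top face 67 mm above the table when shut; two rails 8 mm thick and 30 mm high run front to back on it, inner faces 76 mm apart
- lid_tab (a point): centre of the lid's tab: a short round bar parallel to the hinge, 26 mm long and 14 mm thick, on the middle of the lid's front edge, its centre 28 mm beyond the edge, on a neck 12 mm wide, 178 mm from the hinge axis and 63 mm above the table when shut. Pinched over its two flat ends it can turn between the fingers as the lid swings. Axes as the lid's: y along the hinge
- lid_hinge (a point): middle of the lid's hinge axis, 63 mm above the table; y along the axis
- dish: white ceramic dish, 110 mm across and 24 mm high, behind the hinge side of the box; to be left alone. Origin: centre of the underside
- spool: small wooden spool, 32 mm across and 40 mm high, standing beside the box; to be left alone. Origin: centre of the underside
- pencil_cup: clear acrylic pencil cup with pencils, 76 mm across, cup 95 mm and pencils 160 mm high, off to the robot's right; to be left alone. Origin: centre of the underside
Not all that is in view belongs to the job. Leave any black or red look-alike of the box alone.

How it is judged:
By the outcome, as a careful person would: the job done as asked, in the order asked, and still so for the second after the job is handed in, with the robot touching nothing.
It also fails if it takes over 66 s, if anything falls off the work surface, if the arm or the gripper's body presses on something with over 40 N, if the wrist force passes 120 N, or if a joint passes its speed limit or range.

### The arm

A 6-joint arm with a two-finger parallel gripper is mounted at the origin on the work surface. World frame = base frame: x ahead of the robot, y to its left, z up, the work surface at z = 0. Lengths are in m, angles in rad, forces in N, time in s.
With the tool pointing down it reaches from about 0.275 to 0.75 m from the base axis. Payload 10.2 kg.
Tool frame: the origin (TCP) lies midway between the tips of the shut fingers; the grasp point (between the pads) lies 19 mm behind it (robot.tcp_to_grasp is the distance from the TCP to the grasp point, in m); z points along the fingers, y is the line along which they close (so a half turn about z gives the same grasp; the last joint's range is limited). The gripper opens to 85 mm and grips with 20 to 120 N. Pads are 22 mm wide; open, the fingers measure 114 mm over their backs; the gripper's body (76 mm by 85 mm) begins 54 mm behind the grasp point. The pads swing forward as they close: fully open they stand 13 mm farther back than shut.
Start: joints at [1.018, 0.313, 1.498, -0, 1.331, -0.223], TCP at [0.17, 0.497, 0.231] pointing down, gripper open.
Joint ranges: [-2.94, 2.94], [-0.97, 2.17], [0.19, 2.56], [-1.23, 4.37], [0.02, 3.11], [-2.88, 2.88]. Speed limits (rad/s): [2.39, 2.39, 3.01, 3.14, 3.14, 3.14].

### API

Orientations are given as a rotation vector (axis times angle).
In Python, from workcell import robot, snapshot, order gives the robot as it stands.
- The arm moves only by the tool carry_out, never from a script. Its argument "rows" is one flat list of numbers, 7 for each row, row after row: the closure, from 0 (fully open) to 1 (shut), then the shift along the tool's x, y, z in m, then the turn, a rotation vector about the tool's x, y, z in degrees. In form: [grip, tx, ty, tz, wx, wy, wz, grip, tx, ty, tz, wx, wy, wz, ...]. A call has 1 to 20 rows; each row is the pose to reach, as a shift and turn from the pose commanded when the call began, along the tool's axes at that moment; what a row does not reach only later rows make up. A row lasts 1/8 s, in which the tool goes at most 62.5 mm and 10.7 degrees, less where a joint would pass 70% of its speed; a pose out of reach is approached as far as the arm can. A call with a gripper value outside its range is refused whole. The fingers move at their own pace and stop on an object; "newtons" is the grip in N (left out, the last holds). Time passes only in rows, so rows that repeat a pose let the fingers close. It gives the time, the measured TCP pose, the force, the opening and the grip force at its end, in the units of the state.
- robot.read_state(): the state, without advancing time (a new reading comes with each control period).
- snapshot(name): name is "scene" or "side" or "wrist"; returns a dict with "pixels" (480x640x3 uint8, red, green, blue), "z_map" (480x640 float32, m along the optical axis (not along the pixel's ray), 0 where there is no reading), "intrinsics" (3x3 intrinsics, pixels), "R" (3x3) and "t" (3): a world point X has camera coordinates R X + t; the wrist camera has in their place "T_tool_cam" (4x4, takes a point from camera to tool coordinates, whose origin is the TCP and whose axes are the flange's). Camera axes: x right, y down, z forward; pixel columns grow to the right and rows downward; lengths in m; the calibration is good to about 2 mm. A picture is of the moment at which its call begins: read the wrist's pose just before it.
- order.finish_job(): hands the job in; it is judged then, once.
The state is a dict: "t": time; "qpos": joint angles; "joint_velocities": joint speeds; "tau": joint torques, N m; "ee_pos": TCP position; "ee_rot": TCP orientation; "wrist_force": force on the tool from outside, world axes, zero at the start; "moment": the same for the moment, N m; "grip_width": finger opening in m; "grasp_force": force on a finger pad.
Only numpy, scipy, OpenCV 4.12 (cv2) and the standard library are available. Lean on these libraries where they do the work, as an engineer would, in place of code of your own. Each camera call takes 0.05 s, during which the arm holds its last target. There are 200 camera calls.

## Working session

There is one attempt and no reset: what is moved stays moved. The work goes in short steps, Python scripts to look and compute and a tool call to move; the robot and the scene stay as the last step left them, time stands still between calls to the robot, and variables do not carry over. Pictures are saved under pics/ and viewed, at most 12 in all, crops included, and the job is handed in when it is done.

Besides the shell and the picture viewer there is one more tool, called after ">>>" as name(argument=value, ...) on one line, values as JSON. carry_out: Moves the arm, as the interface text tells. Its arguments: {"type":"object","properties":{"rows":{"type":"array","items":{"type":"number"}},"newtons":{"type":"number"}},"required":["rows"]}

```bash
ls; mkdir -p pics; cat > h.py <<'E'
import numpy as np, cv2
from workcell import robot, snapshot, order
from scipy.spatial.transform import Rotation as Ro
def snap(n):
    st=robot.read_state(); d=snapshot(n)
    if 'T_tool_cam' in d:
        T=np.eye(4); T[:3,:3]=Ro.from_rotvec(st['ee_rot']).as_matrix(); T[:3,3]=st['ee_pos']
        C=T@d['T_tool_cam']; d['R']=C[:3,:3].T; d['t']=-C[:3,:3].T@C[:3,3]
    np.savez(f'pics/{n}_last.npz',**d); return d
def load(n): return dict(np.load(f'pics/{n}_last.npz'))
def ray(d,u,v):
    r=d['R'].T@np.linalg.inv(d['intrinsics'])@np.array([u,v,1.]); return -d['R'].T@d['t'], r
def at_z(d,u,v,z):
    c,r=ray(d,u,v); return c+r*(z-c[2])/r[2]
def pt(d,u,v):
    c,r=ray(d,u,v); return c+r*d['z_map'][int(round(v)),int(round(u))]
def tri(d1,p1,d2,p2):
    P=[d['intrinsics']@np.c_[d['R'],d['t']] for d in (d1,d2)]
    X=cv2.triangulatePoints(P[0],P[1],np.array(p1,float).T.copy(),np.array(p2,float).T.copy()); return (X[:3]/X[3]).T
def proj(d,X):
    c=np.atleast_2d(X)@d['R'].T+d['t']; p=c@d['intrinsics'].T; return p[:,:2]/p[:,2:]
def cloud(d):
    v,u=np.mgrid[:480,:640]; k=np.linalg.inv(d['intrinsics'])
    return ((np.stack([u,v,np.ones_like(u)],-1)@k.T)*d['z_map'][...,None]-d['t'])@d['R']
def save(d,f,crop=None,s=1):
    im=d['pixels'][...,::-1]
    if crop: a,b,c,e=crop; im=im[b:e,a:c]
    cv2.imwrite('pics/'+f,cv2.resize(im,None,fx=s,fy=s,interpolation=cv2.INTER_CUBIC))
E
python3 - <<'E'
from h import *
for n in('scene','side','wrist'): d=snap(n); save(d,n+'0.png')
s=robot.read_state(); print(s['ee_pos'],s['ee_rot'],s['grip_width'],robot.tcp_to_grasp,s['t'])
E
```

```text
pics
[0.16991368 0.49653417 0.2308477 ] [-5.15573937e-01 -3.09859116e+00  1.51329613e-03] 0.08500722610436623 0.0187 0.15
```

View pics/scene0.png

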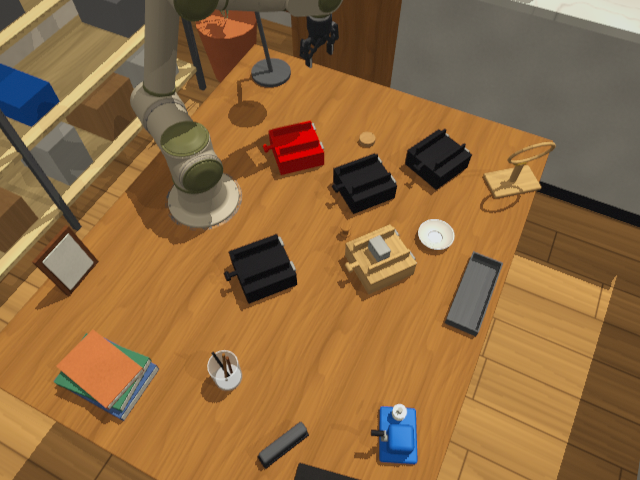

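View pics/side0.png

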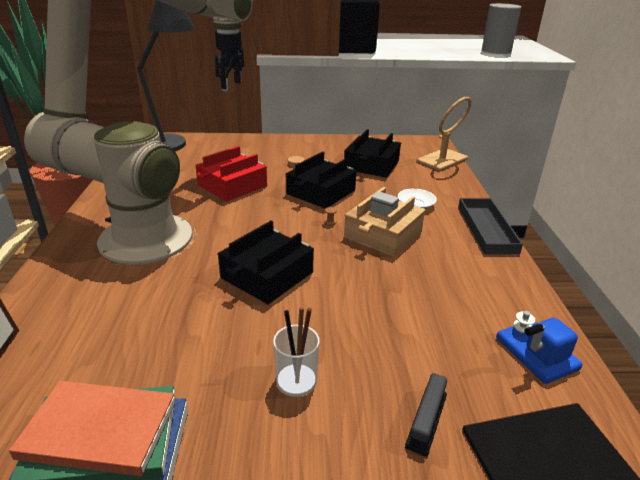

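The bamboo box with the steel canister is at scene (380,258) and side (384,222). The black boxes at scene (263,268), (364,183) and (438,158) and the red one at (296,147) are look-alikes. Only the bamboo one has a canister, with the dish behind it at (436,235) and the spool beside it at (343,233). I'll confirm this in a crop.

```bash
python3 - <<'E'
from h import *
a=load('scene');b=load('side')
f=lambda d,x,y:cv2.resize(d['pixels'][y:y+100,x:x+130,::-1],None,fx=6,fy=6,interpolation=cv2.INTER_CUBIC)[:, :780]
cv2.imwrite('pics/c1.png',f(a,320,210)); cv2.imwrite('pics/c2.png',f(b,315,170))
for n,p in(('scene',[(379,247),(350,262),(400,240),(343,233),(436,235)]),):
  for q in p: print(q,pt(a,*q).round(3))
E
```

```text
(379, 247) [0.596 0.006 0.115]
(350, 262) [ 0.523 -0.014  0.009]
(400, 240) [0.634 0.084 0.069]
(343, 233) [0.459 0.073 0.003]
(436, 235) [0.717 0.191 0.004]
```

View pics/c1.png

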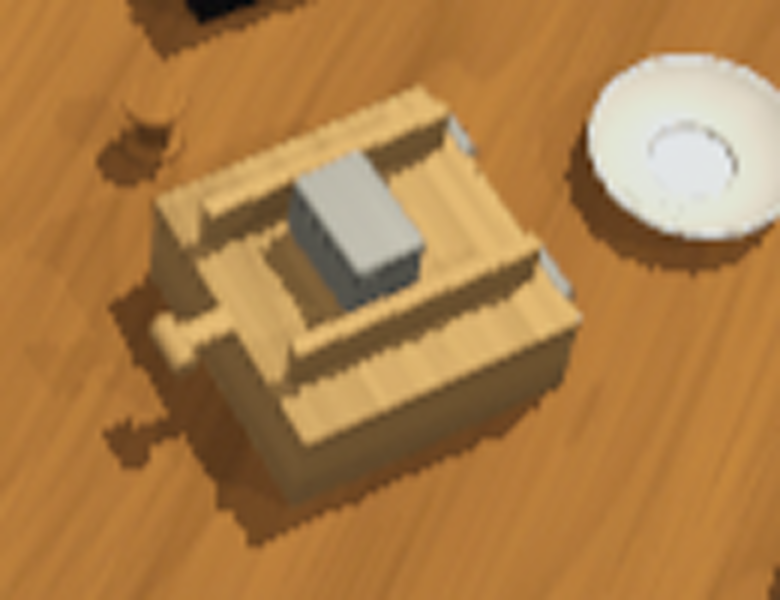

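View pics/c2.png

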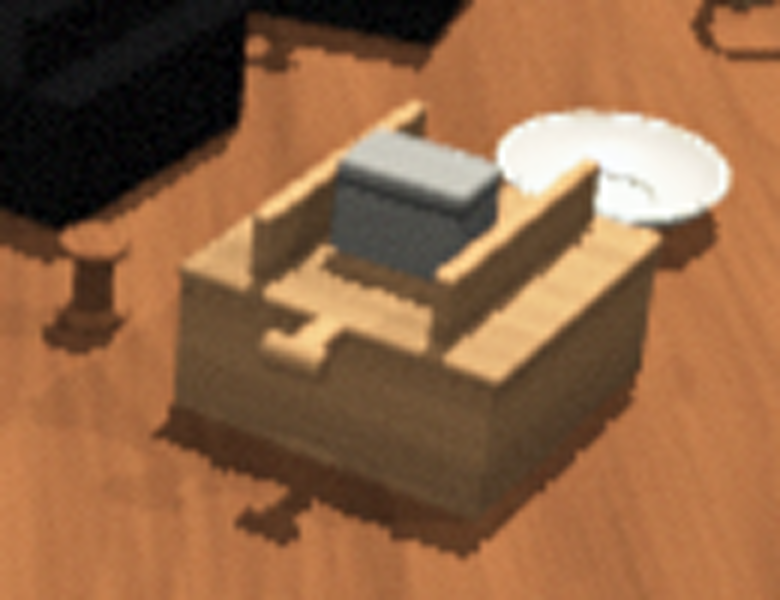

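The crops show one bamboo box with its tab at the front, at scene crop (172,342) and side crop (297,350). The canister is on the lid between the rails, and the spool and dish are as described. Next I'll triangulate.

```bash
python3 - <<'E'
from h import *
a=load('scene');b=load('side')
A=lambda L,x,y:[((p[0]+.5)/6-.5+x,(p[1]+.5)/6-.5+y) for p in L]
n=['lidFL','lidFR','lidBR','tab','canA_front_near','canC','canB']
pa=A([(157,203),(308,445),(580,322),(172,342),(360,278),(425,243),(292,180)],320,210)
pb=A([(180,270),(497,383),(660,236),(297,350),(487,200),(500,165),(340,160)],315,170)
X=tri(a,pa,b,pb)
for k,x in zip(n,X): print(k,x.round(4))
for nm,d in(('scene',a),('side',b)):
  P=cloud(d).reshape(-1,3); m=(abs(P[:,0]-.6)<.2)&(abs(P[:,1])<.2)
  for lo,hi in((.106,.116),(.062,.072)):
    col=d['pixels'].reshape(-1,3).astype(int); gray=(np.ptp(col,1)<25)&(col.mean(1)>90) if lo>.1 else (np.ptp(col,1)>40)
    Q=P[m&(P[:,2]>lo)&(P[:,2]<hi)&gray]
    if len(Q)>20: r=cv2.minAreaRect((Q[:,:2]*1000).astype(np.float32)); print(nm,lo,len(Q),Q[:,2].mean().round(4),r, Q.mean(0).round(3))
E
```

```text
lidFL [0.497  0.0055 0.0667]
lidFR [ 0.6143 -0.0832  0.067 ]
lidBR [0.7026 0.0315 0.0695]
tab [ 0.5371 -0.0636  0.0703]
canA_front_near [ 0.6118 -0.0225  0.1174]
canC [0.627  0.0132 0.1123]
canB [0.56   0.0164 0.1134]
scene 0.106 210 0.1104 ((594.4877319335938, 15.768840789794922), (37.9764404296875, 56.580562591552734), 55.68545150756836) [0.594 0.014 0.11 ]
scene 0.062 1430 0.0665 ((550.589599609375, -41.78746032714844), (320.61492919921875, 153.48948669433594), 52.81637191772461) [0.601 0.008 0.067]
side 0.106 174 0.1119 ((594.2437133789062, 14.978446960449219), (39.91533660888672, 56.5595703125), 56.65993118286133) [0.594 0.012 0.112]
side 0.062 1035 0.0678 ((547.5147094726562, -46.67485046386719), (321.8082580566406, 154.6971435546875), 53.55506896972656) [ 0.593 -0.019  0.068]
```

```bash
cat >> h.py <<'E'
def rel(p,yaw_y,tilt_axis=None):
    """shift (mm) and turn (deg) in the tool axes to a tool-down pose at p with tool y at yaw_y deg"""
    st=robot.read_state(); R0=Ro.from_rotvec(st['ee_rot']); y=np.radians(yaw_y)
    Y=np.array([np.cos(y),np.sin(y),0]);Z=np.array([0,0,-1.]);X=np.cross(Y,Z)
    R=Ro.from_matrix(np.c_[X,Y,Z])
    return R0.inv().apply(np.array(p)-st['ee_pos']).round(4),(R0.inv()*R).as_rotvec(degrees=True).round(2)
E
python3 - <<'E'
from h import *
print(rel([.594,.015,.30],53))
a=load('scene');P=cloud(a)
ex=np.array([.603,.797]);ey=np.array([-.797,.603]);c=np.array([.5998,.0185])
q=P[...,:2]-c; lx=q@ex; ly=q@ey
for x0 in np.arange(-.34,-.08,.04):
  print(round(x0,2),[round(float(P[...,2][(abs(lx-x0)<.02)&(abs(ly-y0)<.02)].max(initial=-1)),3) for y0 in np.arange(-.16,.17,.04)])
E
```

```text
(array([-0.5571, -0.3183, -0.069 ]), array([-0.06, -0.  , 18.11]))
-0.34 [0.006, 0.007, 0.008, 0.007, 0.008, 0.073, 0.103, 0.073, 0.102]
-0.3 [0.008, 0.007, 0.005, 0.007, 0.008, 0.072, 0.103, 0.075, 0.101]
-0.26 [0.007, 0.009, 0.009, 0.008, 0.009, 0.072, 0.102, 0.074, 0.1]
-0.22 [0.005, 0.008, 0.007, 0.007, 0.009, 0.008, 0.071, 0.07, 0.074]
-0.18 [0.006, 0.009, 0.009, 0.007, 0.007, 0.006, 0.006, 0.008, 0.008]
-0.14 [0.007, 0.007, 0.007, 0.007, 0.009, 0.01, 0.007, 0.006, 0.006]
-0.1 [0.008, 0.007, 0.009, 0.006, 0.074, 0.008, 0.007, 0.009, 0.006]
```

>>> carry_out(rows=[0,-0.03,-0.017,-0.01,0,0,1,0,-0.08,-0.045,-0.03,0,0,3,0,-0.13,-0.074,-0.06,0,0,5,0,-0.18,-0.103,-0.069,0,0,7,0,-0.23,-0.131,-0.069,0,0,9,0,-0.28,-0.16,-0.069,0,0,11,0,-0.33,-0.189,-0.069,0,0,13,0,-0.38,-0.217,-0.069,0,0,15,0,-0.43,-0.246,-0.069,0,0,17,0,-0.48,-0.274,-0.069,0,0,18.1,0,-0.52,-0.297,-0.069,0,0,18.1,0,-0.545,-0.311,-0.069,0,0,18.1,0,-0.557,-0.318,-0.069,0,0,18.1,0,-0.557,-0.318,-0.069,0,0,18.1,0,-0.557,-0.318,-0.069,0,0,18.1])

```text
t: 2.02
ee_pos: [0.5936, 0.0164, 0.3006]
ee_rot: [0.995, 2.98, 0.0]
wrist_force: [-0.3, -0.3, 0.9]
grip_width: 0.0856
grasp_force: 0.0
```

```bash
python3 - <<'E'
from h import *
d=snap('wrist'); save(d,'w1.png')
s=robot.read_state(); print(s['ee_pos'],s['wrist_force'],s['t'])
P=cloud(d).reshape(-1,3); col=d['pixels'].reshape(-1,3).astype(int)
g=(np.ptp(col,1)<30)&(P[:,2]>.1)&(P[:,2]<.118)&(np.hypot(P[:,0]-.594,P[:,1]-.015)<.06)
Q=P[g]; print(len(Q),Q[:,2].mean(),cv2.minAreaRect((Q[:,:2]*1000).astype(np.float32)))
E
```

```text
[0.59355209 0.01644001 0.30064507] [-0.57264641  0.95187657 -0.43886258] 2.075
2896 0.11184254089664321 ((592.14208984375, 18.94432830810547), (37.06446075439453, 60.461212158203125), 54.1611328125)
```

View pics/w1.png

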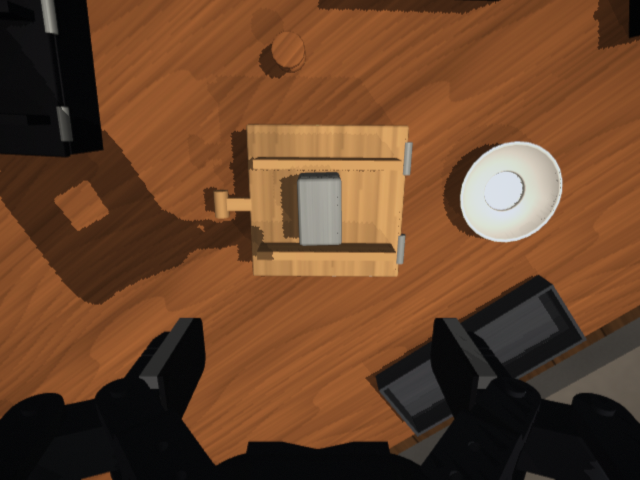

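The wrist view shows the canister top at about (320,209), lid corners at (248,126), (408,126), (398,276) and (254,276), and the tab bar at (221,205). The spool is at (289,49) and the dish at (511,190).

```bash
python3 - <<'E'
from h import *
d=load('wrist');a=load('scene')
L=[at_z(d,*p,.067) for p in((248,126),(408,126),(398,276),(254,276))]
L=np.array(L); print(L.round(4),'ctr',L.mean(0).round(4))
e=lambda i,j:np.degrees(np.arctan2(*(L[j]-L[i])[[1,0]])).round(2)
print('x yaws',e(0,1),e(3,2),'front yaw',e(0,3),e(1,2), [np.linalg.norm(L[i]-L[j]).round(4) for i,j in((0,1),(3,2),(0,3),(1,2))])
print('tab',at_z(d,221,205,.068))
T=[at_z(d,*p,.111) for p in((298,173),(339,173),(341,245),(301,245))]
print('can',np.mean(T,0),[np.round(t,4) for t in T])
A=[((172+.5)/6+319.5,(342+.5)/6+209.5)]; print(tri(a,A,d,[(221,205)]))
# canister top centre in scene crop: mean of corners
cs=np.mean([(292,180),(360,153),(425,243),(360,278)],0); A=[((cs[0]+.5)/6+319.5,(cs[1]+.5)/6+209.5)]
print('cantri',tri(a,A,d,[(320,209)]))
E
```

```text
[[ 0.4961  0.0098  0.067 ]
 [ 0.5844  0.1274  0.067 ]
 [ 0.7031  0.0383  0.067 ]
 [ 0.6138 -0.0807  0.067 ]] ctr [0.5993 0.0237 0.067 ]
x yaws 53.1 53.11 front yaw -37.6 -36.86 [np.float64(0.147), np.float64(0.1489), np.float64(0.1485), np.float64(0.1484)]
tab [ 0.53690961 -0.05842008  0.068     ]
can [0.59078596 0.02111267 0.111     ] [array([0.5543, 0.0255, 0.111 ]), array([0.575 , 0.0531, 0.111 ]), array([0.6276, 0.0172, 0.111 ]), array([ 0.6062, -0.0113,  0.111 ])]
[[ 0.53622022 -0.05995189  0.06392748]]
cantri [[0.59249664 0.02079197 0.10121546]]
```

```bash
python3 - <<'E'
from h import *
print(rel([.5925,.018,.077],53.5))
E
```

```text
(array([0.0018, 0.0006, 0.2236]), array([ 0.01,  0.01, -0.43]))
```

>>> carry_out(rows=[0,0.002,0.001,0.03,0,0,-0.4,0,0.002,0.001,0.07,0,0,-0.4,0,0.002,0.001,0.11,0,0,-0.4,0,0.002,0.001,0.15,0,0,-0.4,0,0.002,0.001,0.18,0,0,-0.4,0,0.002,0.001,0.2,0,0,-0.4,0,0.002,0.001,0.215,0,0,-0.4,0,0.002,0.001,0.2235,0,0,-0.4,0.3,0.002,0.001,0.2235,0,0,-0.4,0.5,0.002,0.001,0.2235,0,0,-0.4,0.6,0.002,0.001,0.2235,0,0,-0.4,0.7,0.002,0.001,0.2235,0,0,-0.4,0.7,0.002,0.001,0.2235,0,0,-0.4,0.7,0.002,0.001,0.2235,0,0,-0.4,0.7,0.002,0.001,0.2235,0,0,-0.4], newtons=30)

```text
t: 3.95
ee_pos: [0.5934, 0.0174, 0.0776]
ee_rot: [0.986, 2.981, 0.0]
wrist_force: [-0.9, 0.5, 7.0]
grip_width: 0.0377
grasp_force: 32.6
```

```bash
python3 - <<'E'
from h import *
print(rel([.528,-.159,.10],53.5)); s=robot.read_state(); print(s['ee_pos'],s['wrist_force'])
E
```

```text
(array([-0.0527, -0.1806, -0.0224]), array([ 0.04,  0.07, -0.1 ]))
[0.59343934 0.01740921 0.07759917] [-0.92589413  0.51847187  7.02717796]
```

>>> carry_out(rows=[0.7,0,0,-0.01,0,0,0,0.7,0,0,-0.03,0,0,0,0.7,0,0,-0.05,0,0,0,0.7,0,0,-0.065,0,0,0,0.7,-0.005,-0.015,-0.07,0,0,0,0.7,-0.015,-0.05,-0.07,0,0,0,0.7,-0.026,-0.09,-0.07,0,0,0,0.7,-0.038,-0.13,-0.07,0,0,0,0.7,-0.048,-0.165,-0.07,0,0,0,0.7,-0.053,-0.18,-0.06,0,0,0,0.7,-0.053,-0.18,-0.03,0,0,0,0.7,-0.053,-0.18,0,0,0,0,0.7,-0.053,-0.18,0.03,0,0,0,0.7,-0.053,-0.18,0.05,0,0,0,0.7,-0.053,-0.18,0.06,0,0,0,0.7,-0.053,-0.18,0.063,0,0,0,0.7,-0.053,-0.18,0.065,0,0,0,0.7,-0.053,-0.18,0.065,0,0,0])

```text
t: 6.2
ee_pos: [0.5285, -0.1588, 0.0122]
ee_rot: [0.986, 2.982, -0.0]
wrist_force: [0.4, -0.1, -1.5]
grip_width: 0.0376
grasp_force: 31.8
```

```bash
python3 - <<'E'
from h import *
d=snap('side'); 
u,v=proj(d,[.528,-.159,.02])[0].astype(int); print(u,v)
save(d,'s2.png',(u-60,v-50,u+60,v+40),6)
s=robot.read_state(); print(s['ee_pos'],s['wrist_force'],s['grasp_force'])
E
```

```text
362 268
[ 0.52853004 -0.1587706   0.0122789 ] [-0.71632221  0.37023994 -1.22037684] 31.79760754108429
```

View pics/s2.png

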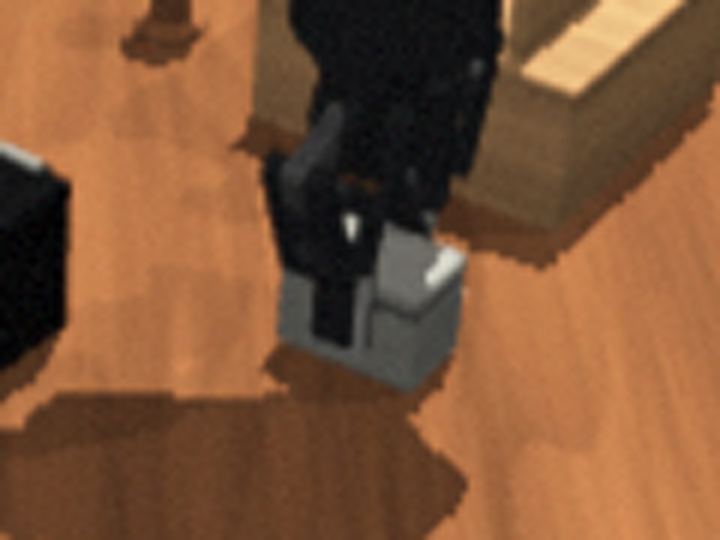

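The canister is held upright at crop (370,320), just above the table, and the force still shows its full weight. I'll lower it in small steps.

>>> carry_out(rows=[0.7,0,0,0.0005,0,0,0,0.7,0,0,0.001,0,0,0,0.7,0,0,0.0015,0,0,0,0.7,0,0,0.0015,0,0,0])

```text
t: 6.75
ee_pos: [0.5283, -0.1587, 0.0107]
ee_rot: [0.986, 2.983, -0.0]
wrist_force: [-2.3, 0.7, 4.4]
grip_width: 0.0375
grasp_force: 32.3
```

>>> carry_out(rows=[0.4,0,0,0,0,0,0,0.2,0,0,0,0,0,0,0,0,0,0,0,0,0,0,0,0,0,0,0,0,0,0,0,-0.01,0,0,0,0,0,0,-0.04,0,0,0,0,0,0,-0.08,0,0,0,0,0,0,-0.13,0,0,0,0,0,0,-0.17,0,0,0,0,0.01,0.01,-0.2,0,0,10,0,0.02,0.03,-0.21,0,0,20,0,0.03,0.05,-0.21,0,0,30,0,0.035,0.07,-0.21,0,0,40,0,0.035,0.07,-0.21,0,0,50,0,0.035,0.07,-0.21,0,0,60,0,0.035,0.07,-0.21,0,0,70,0,0.035,0.07,-0.21,0,0,80,0,0.035,0.07,-0.21,0,0,90,0,0.035,0.07,-0.21,0,0,90.5,0,0.035,0.07,-0.21,0,0,90.5])

```text
t: 9.25
ee_pos: [0.5419, -0.0816, 0.2206]
ee_rot: [2.81, 1.404, 0.0]
wrist_force: [0.6, 0.8, 0.2]
grip_width: 0.0855
grasp_force: 0.0
```

```bash
python3 - <<'E'
from h import *
d=snap('wrist'); save(d,'w2.png')
s=robot.read_state(); print(s['ee_pos'],s['wrist_force'],s['t'])
P=cloud(d).reshape(-1,3); col=d['pixels'].reshape(-1,3).astype(int)
g=(np.ptp(col,1)<30)&(P[:,2]>.036)&(P[:,2]<.055)&(np.hypot(P[:,0]-.528,P[:,1]+.159)<.06)
Q=P[g]; print(len(Q),Q[:,2].mean(),cv2.minAreaRect((Q[:,:2]*1000).astype(np.float32)))
E
```

```text
[ 0.54190129 -0.08156991  0.22055487] [ 0.42974232 -0.11948178 -0.0465851 ] 9.3
2658 0.04474305409735675 ((527.0330200195312, -156.38389587402344), (37.42443084716797, 59.57179260253906), 54.1300048828125)
```

View pics/w2.png

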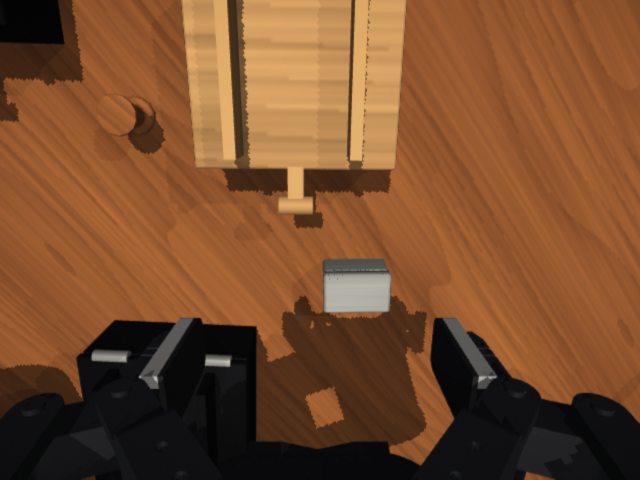

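The canister stands upright on the table at wrist (357,290), and the tab bar spans about (278–313, 198–214).

```bash
python3 - <<'E'
from h import *
d=load('wrist'); a=load('scene')
print('tab',at_z(d,295.5,205.5,.068),at_z(d,279,205,.068),at_z(d,313,205,.068))
print('tri',tri(a,[((172+.5)/6+319.5,(342+.5)/6+209.5)],d,[(295.5,205.5)]))
print('front corners',at_z(d,196,167.5,.067),at_z(d,395,167.5,.067))
t=at_z(d,295.5,205.5,.068)
for p in ([.537,-.061,.045],[t[0],t[1],.045]): print(rel(p,-37))
E
```

```text
tab [ 0.53621541 -0.05825125  0.068     ] [ 0.52633319 -0.05035148  0.068     ] [ 0.54718961 -0.06599492  0.068     ]
tri [[ 0.53530406 -0.05905146  0.06207315]]
front corners [0.49429433 0.00903633 0.067     ] [ 0.61324162 -0.08018624  0.067     ]
(array([ 0.0135, -0.0163,  0.1756]), array([ 0.02, -0.  ,  0.06]))
(array([ 0.0152, -0.0186,  0.1755]), array([ 0.02, -0.  ,  0.06]))
```

>>> carry_out(rows=[0,0.007,-0.008,0.01,0,0,0,0,0.014,-0.017,0.03,0,0,0,0,0.014,-0.017,0.07,0,0,0,0,0.014,-0.017,0.11,0,0,0,0,0.014,-0.017,0.14,0,0,0,0,0.014,-0.017,0.16,0,0,0,0,0.014,-0.017,0.172,0,0,0,0,0.014,-0.017,0.1785,0,0,0,0.3,0.014,-0.017,0.1785,0,0,0,0.5,0.014,-0.017,0.1785,0,0,0,0.6,0.014,-0.017,0.1785,0,0,0,0.7,0.014,-0.017,0.1785,0,0,0,0.8,0.014,-0.017,0.1785,0,0,0,0.8,0.014,-0.017,0.1785,0,0,0,0.8,0.014,-0.017,0.1785,0,0,0,0.8,0.014,-0.017,0.1785,0,0,0], newtons=30)

```text
t: 11.3
ee_pos: [0.5368, -0.0601, 0.0422]
ee_rot: [2.813, 1.399, 0.0]
wrist_force: [-3.1, 1.3, 5.6]
grip_width: 0.0253
grasp_force: 29.3
```

>>> carry_out(rows=[0.8,0.0002,0,-0.0089,0,0,0,0.8,0.002,0,-0.0266,0,0,0,0.8,0.0055,0,-0.044,0,0,0,0.8,0.0108,0,-0.061,0,0,0,0.8,0.0177,0,-0.0774,0,0,0,0.8,0.0263,0,-0.093,0,0,0,0.8,0.0363,0,-0.1077,0,0,0,0.8,0.0478,0,-0.1213,0,0,0,0.8,0.0478,0,-0.1213,0,0,0], newtons=40)

```text
t: 12.42
ee_pos: [0.5659, -0.022, 0.164]
ee_rot: [2.811, 1.4, 0.001]
wrist_force: [-1.4, -2.4, 1.8]
grip_width: 0.0247
grasp_force: 41.0
```

>>> carry_out(rows=[0.8,0.0127,0,-0.0124,0,0,0,0.8,0.0267,0,-0.0235,0,0,0,0.8,0.0416,0,-0.0331,0,0,0,0.8,0.0575,0,-0.0412,0,0,0,0.8,0.0741,0,-0.0476,0,0,0,0.8,0.0912,0,-0.0524,0,0,0,0.8,0.1088,0,-0.0554,0,0,0,0.8,0.1265,0,-0.0567,0,0,0,0.8,0.1443,0,-0.0561,0,0,0,0.8,0.1567,0,-0.0547,0,0,0,0.8,0.1567,0,-0.0547,0,0,0])

```text
t: 13.8
ee_pos: [0.6612, 0.1028, 0.2185]
ee_rot: [2.811, 1.399, 0.005]
wrist_force: [3.6, 0.2, 4.4]
grip_width: 0.0247
grasp_force: 39.8
```

```bash
python3 - <<'E'
from h import *
d=snap('side'); save(d,'s3.png',(300,60,480,240),3.3)
E
```

```text
(no output)
```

View pics/s3.png

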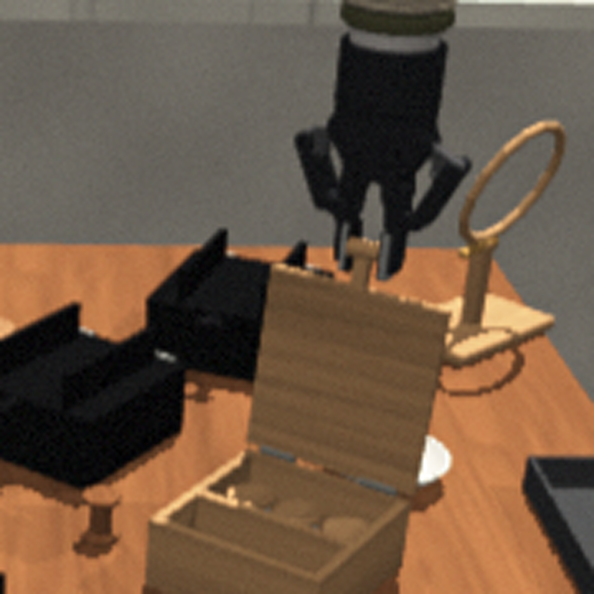

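The lid is open and leaning slightly back, with the tab between the fingers at crop (363,250). Next: release, rise, back off and look into the compartment.

>>> carry_out(rows=[0.5,0,0,0,0,0,0,0.2,0,0,0,0,0,0,0,0,0,0,0,0,0,0,0,0,0,0,0,0,0,0,0,-0.01,0,0,0,0,0,0,-0.03,0,0,0,0,0,0,-0.06,0,0,0,0,0,0,-0.08,0,0,0,0,-0.03,0,-0.09,0,0,0,0,-0.07,0,-0.09,0,0,0,0,-0.12,0,-0.09,0,0,0,0,-0.16,0,-0.09,0,0,0,0,-0.17,0,-0.09,0,0,0,0,-0.17,0,-0.09,0,0,0,0,-0.17,0,-0.09,0,0,0])

```text
t: 15.72
ee_pos: [0.5582, -0.0318, 0.3077]
ee_rot: [-2.812, -1.401, -0.0]
wrist_force: [0.7, -0.3, -0.4]
grip_width: 0.0855
grasp_force: 0.0
```

```bash
python3 - <<'E'
from h import *
d=snap('wrist'); save(d,'w3.png')
s=robot.read_state(); print(s['ee_pos'],s['wrist_force'],s['t'])
E
```

```text
[ 0.55814086 -0.0317583   0.30763776] [ 0.54342353  0.43080163 -0.80669982] 15.775
```

View pics/w3.png

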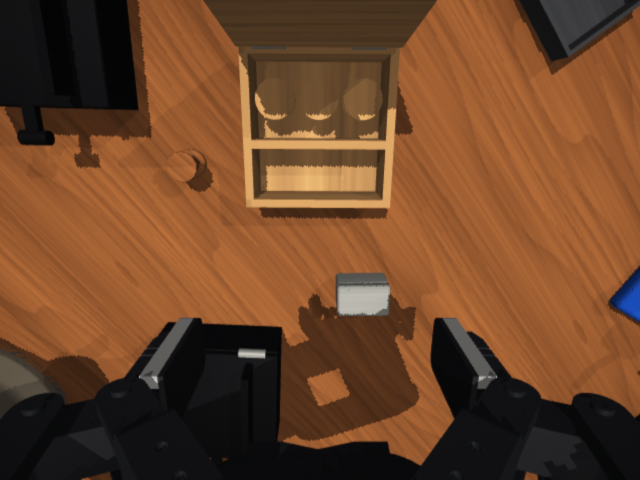

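The compartment opening spans roughly columns 253–385 and rows 149–200 in w3. The canister top spans about (338–389, 287–316).

```bash
python3 - <<'E'
from h import *
d=load('wrist')
ex=np.array([.602,.799,0]);ey=np.array([-.799,.602,0])
P=cloud(d)
rim=abs(P[...,2]-.058)<.006
for r in (160,175,190): 
    row=P[r,225:410]; print(r,''.join('#' if x else '.' for x in rim[r,235:400]))
print('col318',''.join('#' if x else '.' for x in rim[120:220,318]))
c=np.array([at_z(d,253,175,.058),at_z(d,385,175,.058),at_z(d,319,149,.058),at_z(d,319,200,.058)])
print('x edges',(c[2:]@ex).round(4),'y edges',(c[:2]@ey).round(4))
print('width',(c[2:]@ex).ptp() if hasattr(c,'ptp') else np.ptp(c[2:]@ex),np.ptp(c[:2]@ey))
g=(np.ptp(d['pixels'].astype(int),2)<30)&(P[...,2]>.037)&(P[...,2]<.055)&(np.hypot(P[...,0]-.528,P[...,1]+.159)<.06)
r=cv2.minAreaRect((P[g][:,:2]*1000).astype(np.float32)); print(r,P[g][:,2].mean())
k=np.array([*r[0],0])/1000; print('can',k@ex,k@ey,'true-by-grip x',np.array([.5283,-.1587,0])@ex, np.array([.5283,-.1587,0])@ey)
E
```

```text
160 .........##########..................................................................................................................................#########.......
175 ..........#########.................................................................................................................................#########........
190 ..........##########...............................................................................................................................#########.........
col318 ....................#########..................................................#########............
x edges [0.3612 0.3108] y edges [-0.3991 -0.5305]
width 0.05038490177856281 0.13133143991412993
((526.68994140625, -157.06912231445312), (37.94670104980469, 59.86229705810547), 53.42888641357422) 0.044732256460382945
can 0.19156911599731444 -0.5153808748168945 true-by-grip x 0.1912353 -0.5176491000000001
```

```bash
python3 - <<'E'
from h import *
print(rel([.5275,-.1578,.010],-36.6))
E
```

```text
(array([-0.1191,  0.0515,  0.2976]), array([-0.01, -0.01, -0.43]))
```

>>> carry_out(rows=[0,-0.02,0.008,0.01,0,0,-0.1,0,-0.06,0.026,0.04,0,0,-0.2,0,-0.1,0.043,0.08,0,0,-0.3,0,-0.119,0.0515,0.12,0,0,-0.4,0,-0.119,0.0515,0.16,0,0,-0.4,0,-0.119,0.0515,0.2,0,0,-0.4,0,-0.119,0.0515,0.23,0,0,-0.4,0,-0.119,0.0515,0.255,0,0,-0.4,0,-0.119,0.0515,0.275,0,0,-0.4,0,-0.119,0.0515,0.29,0,0,-0.4,0,-0.119,0.0515,0.297,0,0,-0.4,0,-0.119,0.0515,0.297,0,0,-0.4,0.2,-0.119,0.0515,0.297,0,0,-0.4,0.3,-0.119,0.0515,0.297,0,0,-0.4,0.4,-0.119,0.0515,0.297,0,0,-0.4,0.5,-0.119,0.0515,0.297,0,0,-0.4,0.5,-0.119,0.0515,0.297,0,0,-0.4,0.5,-0.119,0.0515,0.297,0,0,-0.4], newtons=40)

```text
t: 18.02
ee_pos: [0.5274, -0.1589, 0.0117]
ee_rot: [2.807, 1.409, 0.001]
wrist_force: [-0.3, 0.8, 6.7]
grip_width: 0.0593
grasp_force: 43.9
```

```bash
python3 - <<'E'
from h import *
print(rel([.5736,-.0117,.110],-37)); s=robot.read_state(); print(s['ee_pos'],s['wrist_force'])
E
```

```text
(array([ 0.1457, -0.0507, -0.0984]), array([ 0.08, -0.01,  0.3 ]))
[ 0.52736206 -0.15886982  0.01166742] [-0.30572917  0.77087315  6.71992189]
```

>>> carry_out(rows=[0.5,0,0,-0.01,0,0,0,0.5,0,0,-0.03,0,0,0,0.5,0,0,-0.06,0,0,0,0.5,0,0,-0.085,0,0,0,0.5,0.01,-0.004,-0.095,0,0,0.3,0.5,0.04,-0.014,-0.095,0,0,0.3,0.5,0.075,-0.026,-0.095,0,0,0.3,0.5,0.11,-0.038,-0.095,0,0,0.3,0.5,0.135,-0.047,-0.095,0,0,0.3,0.5,0.145,-0.0505,-0.09,0,0,0.3,0.5,0.145,-0.0505,-0.075,0,0,0.3,0.5,0.145,-0.0505,-0.07,0,0,0.3,0.5,0.145,-0.0505,-0.07,0,0,0.3])

```text
t: 19.65
ee_pos: [0.5726, -0.0129, 0.0801]
ee_rot: [-2.812, -1.4, 0.002]
wrist_force: [-0.2, -0.4, -1.6]
grip_width: 0.0596
grasp_force: 43.5
```

```bash
python3 - <<'E'
from h import *
w=snap('wrist'); a=snap('scene'); b=snap('side')
s=robot.read_state(); print(s['ee_pos'],s['wrist_force'],s['grip_width'],s['t'])
cv2.imwrite('pics/m.png',np.hstack([cv2.resize(b['pixels'][150:270,320:450,::-1],(390,360),interpolation=cv2.INTER_CUBIC),cv2.resize(w['pixels'][150:470,140:500,::-1],(405,360))]))
E
```

```text
[ 0.57322253 -0.01267924  0.08112441] [ 0.32116433 -0.06375522 -1.92532204] 0.05900865134643969 19.8
```

View pics/m.png

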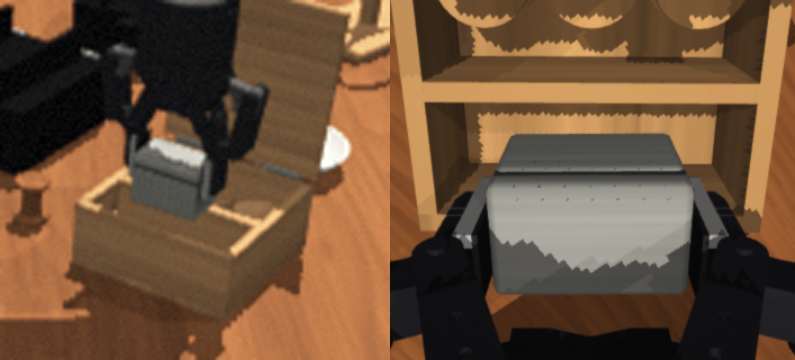

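The canister is level over the front compartment, with clearance all round. Lowering it now.

>>> carry_out(rows=[0.5,0.0005,0,0.005,0,0,0,0.5,0.0005,0,0.01,0,0,0,0.5,0.0005,0,0.015,0,0,0,0.5,0.0005,0,0.02,0,0,0,0.5,0.0005,0,0.026,0,0,0,0.5,0.0005,0,0.032,0,0,0,0.5,0.0005,0,0.038,0,0,0,0.5,0.0005,0,0.044,0,0,0,0.5,0.0005,0,0.05,0,0,0,0.5,0.0005,0,0.056,0,0,0,0.5,0.0005,0,0.06,0,0,0,0.5,0.0005,0,0.061,0,0,0,0.5,0.0005,0,0.061,0,0,0])

```text
t: 21.42
ee_pos: [0.5734, -0.0118, 0.0199]
ee_rot: [2.811, 1.402, 0.0]
wrist_force: [-0.1, -0.7, -1.6]
grip_width: 0.0593
grasp_force: 43.5
```

>>> carry_out(rows=[0.5,0,0,0.001,0,0,0,0.5,0,0,0.002,0,0,0,0.5,0,0,0.003,0,0,0,0.5,0,0,0.0035,0,0,0,0.5,0,0,0.0035,0,0,0])

```text
t: 22.05
ee_pos: [0.5735, -0.0118, 0.0177]
ee_rot: [2.811, 1.402, 0.0]
wrist_force: [-6.3, 1.2, 12.8]
grip_width: 0.0594
grasp_force: 45.2
```

>>> carry_out(rows=[0.5,0,0,-0.001,0,0,0,0.25,0,0,-0.001,0,0,0,0.15,0,0,-0.001,0,0,0,0.15,0,0,-0.001,0,0,0,0.15,0,0,-0.001,0,0,0,0.15,0,0,-0.006,0,0,0,0.15,0,0,-0.02,0,0,0,0.15,0,0,-0.04,0,0,0,0.15,0,0,-0.07,0,0,0,0.15,0,0,-0.11,0,0,0,0.15,-0.02,0,-0.16,0,0,0,0.15,-0.05,0,-0.21,0,0,0,0.15,-0.07,0,-0.25,0,0,0,0.15,-0.08,0,-0.27,0,0,0,0.15,-0.08,0,-0.27,0,0,0,0.15,-0.08,0,-0.27,0,0,0])

```text
t: 24.05
ee_pos: [0.525, -0.0753, 0.2856]
ee_rot: [-2.81, -1.402, 0.001]
wrist_force: [-0.2, 0.4, 0.2]
grip_width: 0.0724
grasp_force: 0.0
```

```bash
python3 - <<'E'
from h import *
w=snap('wrist'); b=snap('side')
s=robot.read_state(); print(s['ee_pos'],s['wrist_force'],s['grip_width'],s['t'])
P=cloud(w); q=w['pixels'].astype(int); g=(np.ptp(q,2)<30)&(P[...,2]>.035)&(P[...,2]<.07)&(np.hypot(P[...,0]-.5735,P[...,1]+.012)<.05)
print(P[g][:,2].mean(),P[g][:,2].std(),cv2.minAreaRect((P[g][:,:2]*1000).astype(np.float32)))
cv2.imwrite('pics/m2.png',np.hstack([cv2.resize(b['pixels'][110:270,320:450,::-1],(390,480),interpolation=cv2.INTER_CUBIC),cv2.resize(w['pixels'][0:400,160:500,::-1],(408,480))]))
E
```

```text
[ 0.52507711 -0.07515385  0.28524623] [0.29328558 0.06306547 0.22044182] 0.07262315765134965 24.15
0.050967867064316316 0.0008973673055121721 ((572.6241455078125, -10.094558715820312), (36.77701950073242, 59.829261779785156), 52.9915771484375)
```

View pics/m2.png

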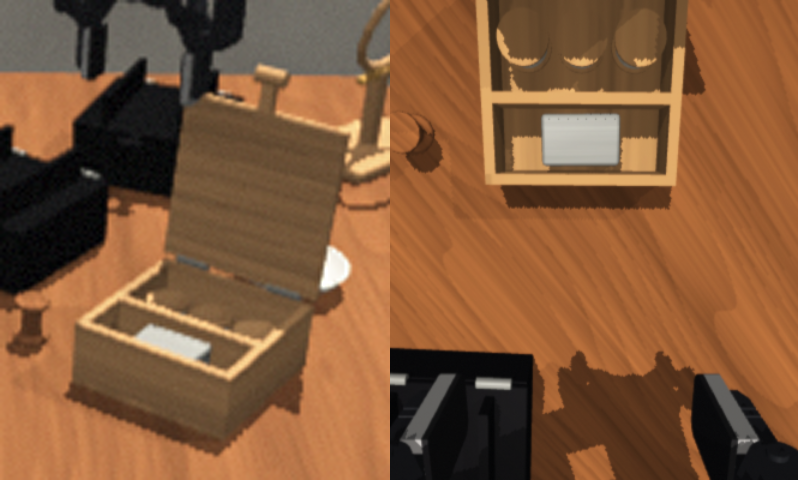

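The canister sits level on the compartment floor, with its top at 51 mm (50 expected). The lid stands open, the spool and dish are where they were, and the arm is clear.

```bash
python3 -c "
from workcell import order; print(order.finish_job())"
```

```text
the job is handed in; nothing more can be done
None
```

The job is handed in at about 24 s on the robot clock: the canister stands upright on the floor of the front compartment, released, the lid stands open by itself, and the dish, spool and pencil cup were not touched.

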